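# Lay a hardwood blank down on the sanding platform

## Robot

A 6-joint arm with a two-finger parallel gripper is mounted at the origin on the work surface. World frame = base frame: x ahead of the robot, y to its left, z up, the work surface at z = 0. Lengths are in m, angles in rad, forces in N, time in s.
With the tool pointing down it reaches from about 0.375 to 0.9 m from the base axis. Payload 3.1 kg.
Tool frame: the origin (TCP) lies midway between the tips of the shut fingers; the grasp point (between the pads) lies 19 mm behind it; x points along the fingers, z is the direction in which the jaws open and shut, and the axes are right-handed (so a half turn about x gives the same grasp; the last joint's range is limited). The gripper opens to 85 mm and grips with 20 to 120 N. Pads are 22 mm wide; open, the fingers measure 114 mm over their backs; the gripper's body (76 mm by 85 mm) begins 54 mm behind the grasp point. The pads swing forward as they close: fully open they stand 13 mm farther back than shut.
Start: joints at [0.955, 0.527, 1.433, -0, 1.181, -0.178], TCP at [0.265, 0.566, 0.231] pointing down, gripper open.
Joint ranges: [-3.08, 3.08], [-0.75, 2.2], [0.22, 2.44], [-1.43, 4.57], [0, 2.65], [-2.85, 2.85]. Speed limits (rad/s): [2.79, 2.79, 3.14, 3.14, 3.14, 3.14].

## Interface

Orientations are given as a rotation vector (axis times angle).
In Python, from workcell import get_obs, get_image, camera_params, close_job gives the robot as it stands.
- The arm moves only by the shell command python3 -m handwheel 'ROWS' [OPENING]. ROWS is text: rows parted by semicolons, each of 6 numbers parted by spaces: the shift along the world's x, y, z normalised to -1 to 1, where 1 is 0.75 m, then the turn, a rotation vector about the world's x, y, z normalised to -1 to 1, where 1 is 1.5 rad. A call has 1 to 20 rows; each row is the pose to reach, as a shift and turn from the pose measured when the call began; what a row does not reach only later rows make up. A row lasts 1/12 s, in which the tool goes at most 41.7 mm and 7.16 degrees, less where a joint would pass 70% of its speed; a pose out of reach is approached as far as the arm can. A call with a number of a shift or a turn outside -1 to 1 is refused whole. A call with a gripper value outside its range is refused whole. OPENING is the closure in counts, from 0 (fully open) to 255 (shut), set as the call begins (- or left out, the last holds). The fingers move at their own pace and stop on an object; the grip force is fixed at half the most. Time passes only in rows, so rows that repeat a pose let the fingers close. It gives the time, the measured TCP pose, the force and the opening at its end, in the units of the state.
- get_obs(): the state, without advancing time (a new reading comes with each control period).
- get_image(name): name is "scene" or "top" or "wrist"; returns the picture (384x512x3 uint8, red, green, blue); there is no depth.
- camera_params(name): a dict with "K" (3x3 intrinsics, pixels), "T" (4x4, takes a point from camera to world coordinates); the wrist camera has in their place "hand_eye" (4x4, takes a point from camera to tool coordinates, whose origin is the TCP and whose axes are the tool frame's). Camera axes: x right, y up, looking along -z (the intrinsics and any distortion apply to the point x, -y, -z); pixel columns grow to the right and rows downward; lengths in m; the calibration is good to about 2 mm. The wrist camera is an equidistant fisheye: a pixel r from the principal point sees the ray r / f radians off the axis. A picture is of the moment at which its call begins: read the wrist's pose just before it. camera_params takes no time and is no camera call.
- close_job(): hands the job in, once; it reports no verdict.
The state is a dict: "t": time; "joint_positions": joint angles; "joint_velocities": joint speeds; "joint_torque": joint torques, N m; "tcp_pos": TCP position; "eef_rot": TCP orientation; "ft_force": force on the tool from outside, world axes, zero at the start; "torque": the same for the moment, N m; "width": finger opening in m.
Only numpy, scipy, OpenCV 4.12 (cv2) and the standard library are available. Lean on these libraries where they do the work, as an engineer would, in place of code of your own. Each camera call takes 0.05 s, during which the arm holds its last target. There are 200 camera calls.

## Task

The tall hardwood blank stands on end on the sanding platform. Without gripping or lifting it, tip it over away from the stop strip and let it down gently all the way with the fingers (no drop) until it lies flat on its broad face on the platform, then push its far end until its foot sits square against the stop strip, and take the hand away. Leave the other things on the bench alone.

Things in the scene. Friction and masses are not known exactly. Their poses are not given: they have to be found in the camera images.
- platform: Fixed plywood sanding platform: a block with a flat bed 45 mm above the bench, 160 mm wide (its x), 150 mm long (its y, -75 to +75 mm). A stop strip, 18 mm thick, 16 mm higher than the bed, runs along x at the -y end, its inner face at y = -75 mm. Past the +y end there is only the bench, 45 mm lower. Origin: middle of the bed, at bench level; z up.
- blank: Loose dark hardwood board, 120 mm wide (its x), 26 thick (y), 180 tall (z), about 0.4 kg, dry friction. It starts on end on the bed, a broad face 4 to 14 mm from the stop, its +y face to the platform's +y. Leaning over 8 degrees it falls unless a finger in front holds it. Origin: centre of the foot end; z runs from foot to top.
- blank_top (a point): Centre of the blank's top end, 180 mm from the foot along its z. When the blank lies down with its foot at the stop, this end overhangs the bed's +y end by 30 mm.
- bowl: Small turned wooden bowl, 100 mm across, 48 mm high, standing behind the stop strip; not to be disturbed. Origin: centre of its underside.
- sanding_block: Cork sanding block with paper, 62 x 102 x 33 mm, beside the platform on the side away from the robot; not to be disturbed. Origin: centre of its underside.
- wax_jar: Closed jar, 60 mm across, 60 mm high, beside the platform on the side away from the robot; not to be disturbed. Origin: centre of its underside.
- offcut: Wood offcut 35 x 90 x 30 mm lying beside the platform on the robot's side; not to be disturbed. Origin: centre of its underside.
Not all that is in view belongs to the job. There is more than one size of the blank; the one meant has the size given above.

How it is judged:
By the outcome, as a careful person would: the job done as asked, in the order asked, and still so for the second after the job is handed in, with the robot touching nothing.
It also fails if it takes over 64 s, if anything falls off the work surface, if the arm or the gripper's body presses on something with over 40 N, if the wrist force passes 120 N, or if a joint passes its speed limit or range.

## Working session

There is one attempt and no reset: what is moved stays moved. The work goes in short steps, Python scripts to look and compute and a shell command to move; the robot and the scene stay as the last step left them, time stands still between calls to the robot, and variables do not carry over. Pictures are saved under pics/ and viewed, about 8 in all and at most 12, crops included, and the job is handed in when it is done.

```bash
mkdir -p pics; ls; python3 - <<'E'
from workcell import get_obs,get_image,camera_params
import cv2,numpy as np
o=get_obs();print({k:np.round(v,3) for k,v in o.items()})
ims=[]
for n in("scene","top"):
    im=get_image(n);cv2.imwrite(f"pics/{n}0.png",im[:,:,::-1]);ims.append(im[:,:,::-1])
    p=camera_params(n);print(n,{k:np.round(v,4).tolist() for k,v in p.items() if hasattr(v,'shape') or isinstance(v,list)})
cv2.imwrite("pics/a0.png",cv2.resize(np.vstack(ims),None,fx=.78,fy=.78))
E
```

```text
pics
{'t': np.float64(0.0), 'joint_positions': array([ 0.955,  0.528,  1.434,  0.   ,  1.181, -0.178]), 'joint_velocities': array([ 0.001,  0.   ,  0.001, -0.001, -0.001, -0.002]), 'joint_torque': array([-1.0000e-03, -4.4235e+01, -1.7802e+01, -0.0000e+00,  8.0000e-03,
        0.0000e+00]), 'tcp_pos': array([0.265, 0.565, 0.23 ]), 'eef_rot': array([-0.882,  1.387,  0.881]), 'ft_force': array([ 0.299, -0.055,  0.299]), 'torque': array([-0.017,  0.048,  0.002]), 'width': np.float64(0.085)}
scene {'K': [[444.9274, 0.0, 251.0532], [0.0, 444.9274, 190.6848], [0.0, 0.0, 1.0]], 'T': [[0.0807, -0.7944, 0.602, 1.1196], [0.9967, 0.0717, -0.0389, -0.1271], [-0.0123, 0.6031, 0.7975, 0.8819], [0.0, 0.0, 0.0, 1.0]]}
top {'K': [[400.3065, 0.0, 259.289], [0.0, 400.3065, 187.7938], [0.0, 0.0, 1.0]], 'T': [[-0.0105, 0.9776, -0.2103, 0.4072], [-0.9999, -0.0109, -0.001, -0.0692], [-0.0032, 0.2103, 0.9776, 0.8794], [0.0, 0.0, 0.0, 1.0]]}
```

View pics/scene0.png

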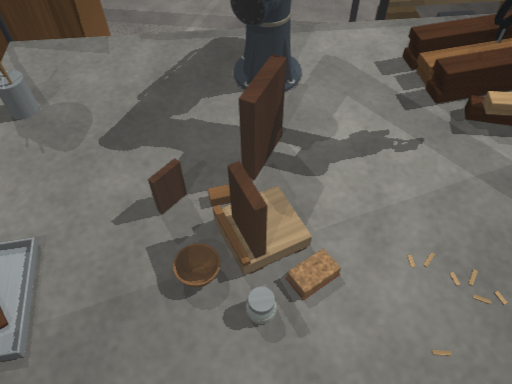

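View pics/top0.png

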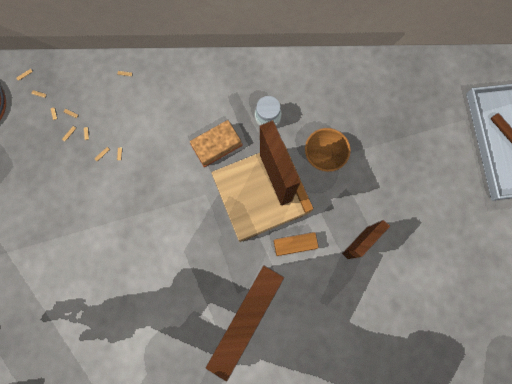

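The scene view shows three boards. The tall one, at scene (263,115) and top (245,320), stands on the bench and is too big. The small one is at scene (170,187) and top (367,240). The one on the platform, at scene (250,215) and top (280,165), is the one I want. A further brown piece lies in the tray at top (503,127). The crop below checks the choice.

```bash
python3 - <<'E'
import cv2,numpy as np
a=cv2.imread("pics/top0.png")[105:250,200:330];b=cv2.imread("pics/scene0.png")[155:280,200:320]
a=cv2.resize(a,None,fx=3,fy=4*.75,interpolation=2);b=cv2.resize(b,None,fx=3,fy=3,interpolation=2)
h=max(a.shape[0],b.shape[0]);c=np.zeros((h,a.shape[1]+b.shape[1],3),np.uint8);c[:a.shape[0],:a.shape[1]]=a;c[:b.shape[0],a.shape[1]:]=b
cv2.imwrite("pics/crop1.png",c);print(a.shape,b.shape)
E
```

```text
(435, 390, 3) (375, 360, 3)
```

View pics/crop1.png

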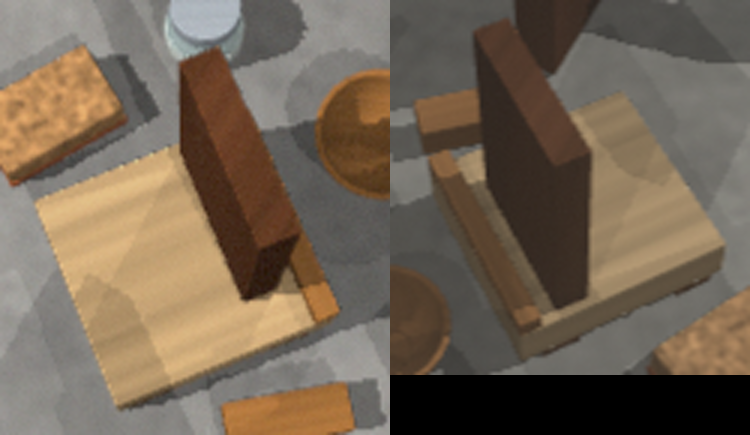

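```bash
cat > h.py <<'E'
import numpy as np
from workcell import camera_params
def ray(n,u,v,z):
    p=camera_params(n);K=np.array(p["K"]);T=np.array(p["T"])
    d=T[:3,:3]@np.array([(u-K[0,2])/K[0,0],-(v-K[1,2])/K[1,1],-1]);o=T[:3,3]
    return o+d*(z-o[2])/d[2]
def proj(n,P):
    p=camera_params(n);K=np.array(p["K"]);T=np.array(p["T"])
    q=T[:3,:3].T@(np.array(P)-T[:3,3]);return K[0,2]+K[0,0]*q[0]/-q[2],K[1,2]-K[1,1]*q[1]/-q[2]
E
python3 - <<'E'
from h import *
t=lambda x,y,z:ray("top",x/3+200,y/3+105,z)[:2]
s=lambda x,y,z:ray("scene",(x-390)/3+200,y/3+155,z)[:2]
r=lambda v:np.round(v,4)
for nm,f,q in(("top",t,[(219,48),(180,67),(260,245),(299,233)]),("scene",s,[(555,165),(590,153),(510,19),(474,32)])):
    P=np.array([f(*k,.225) for k in q]);print(nm,r(P).tolist(),"c",r(P.mean(0)))  # far -y, far+y, near+y, near-y
    d=P[0]+P[1]-P[2]-P[3];print(" yaw",np.degrees(np.arctan2(d[1],d[0])),np.linalg.norm(d)/2, [np.linalg.norm(P[i]-P[(i+1)%4]) for i in range(4)])
for nm,a,b in(("bedT",t(36,202,.045),t(118,406,.045)),("bedS",s(723,245,.045),s(622,93,.045))):
    d=a-b;print(nm,r(a),r(b),np.degrees(np.arctan2(d[1],d[0])),np.linalg.norm(d),"ctr",r((a+b)/2+0.075*np.array([d[1],-d[0]])/np.linalg.norm(d)))
print("foot +y near",r(t(244,299,.045)), "S far+y",r(s(590,297,.045)),"S far -y",r(s(557,307,.045)))
print("stop outer T near",r(t(339,312,.061)),"inner",r(t(318,323,.061)),"S far in/out",r(s(540,315,.061)),r(s(518,325,.061)),"S near",r(s(452,150,.061)),r(s(430,155,.061)))
E
```

```text
top [[0.6662, -0.0936], [0.6548, -0.0709], [0.5494, -0.1144], [0.556, -0.1364]] c [ 0.6066 -0.1038]
 yaw 21.794757428261914 0.11610556172800013 [np.float64(0.025349098442604686), np.float64(0.11404867764654544), np.float64(0.022929414700002988), np.float64(0.11817504819908722)]
scene [[0.6676, -0.0915], [0.6608, -0.0697], [0.5503, -0.1107], [0.5592, -0.1345]] c [ 0.6095 -0.1016]
 yaw 20.99519284644848 0.11723383321462057 [np.float64(0.022764054154635623), np.float64(0.1178244937870216), np.float64(0.025479591304225713), np.float64(0.1166593781998996)]
bedT [0.6219 0.0329] [ 0.4757 -0.0259] 21.917969906479275 0.15751128145508417 ctr [ 0.5768 -0.066 ]
bedS [0.6251 0.034 ] [ 0.4795 -0.0229] 21.358820166963287 0.15626310818411088 ctr [ 0.5796 -0.0643]
foot +y near [ 0.5497 -0.1146] S far+y [ 0.6592 -0.0667] S far -y [ 0.6652 -0.0908]
stop outer T near [ 0.5372 -0.179 ] inner [ 0.5297 -0.1642] S far in/out [ 0.679  -0.1037] [ 0.6854 -0.1193] S near [ 0.5342 -0.1587] [ 0.5373 -0.1754]
```

The crop confirms it: a dark board about 118 × 25 mm at the top, standing at z = 0.225 beside the stop, with its corners at crop (219,48), (180,67), (260,245) and (299,233). That matches the given size. Before the first reach I'll check where the neighbours stand and write a planner helper.

```bash
cat >> h.py <<'E'
from scipy.spatial.transform import Rotation as R
from workcell import get_obs
C=np.array([.5782,-.0652,0]);YAW=np.radians(21.5)
e=np.array([np.cos(YAW),np.sin(YAW),0]);n=np.array([-np.sin(YAW),np.cos(YAW),0]);k=np.array([0,0,1.])
W=lambda x,y,z:C+x*e+y*n+z*k
P=lambda w:np.round([(w-C)@e,(w-C)@n,w[2]],4)
def Rt(th,s): # tool tilt th deg toward +y, jaw along s*n at th=0
    z=s*n;x=-k;y=np.cross(z,x);return R.from_rotvec(-np.radians(th)*e)*R.from_matrix(np.c_[x,y,z])
def rel(pos,rot):
    o=get_obs();R0=R.from_rotvec(o["eef_rot"]);p=pos-o["tcp_pos"]
    return np.round(np.r_[p/.75,(rot*R0.inv()).as_rotvec()/1.5],3)
def show():
    o=get_obs();M=R.from_rotvec(o["eef_rot"]).as_matrix();x=M[:,0]
    print("t",round(float(o["t"]),2),"P",P(o["tcp_pos"]),"tilt",round(np.degrees(np.arctan2(-x@n,-x[2])),1),"x.e",round(float(x@e),3),"z.n,e",np.round([M[:,2]@n,M[:,2]@e],2),"F",np.round([o["ft_force"]@e,o["ft_force"]@n,o["ft_force"][2]],1),"w",round(float(o["width"]),4),"q",np.round(o["joint_positions"],2))
E
python3 - <<'E'
from h import *
show()
print("tall foot",ray("scene",252,178,0),ray("scene",243,160,0),"small",ray("scene",170,210,0))
for s in(1,-1):
  for th in (0,45,75): print(s,th,rel(W(.014,.25,.2),Rt(th,s)))
E
```

```text
t 0.1 P [-0.0607  0.7018  0.2304] tilt 0.1 x.e -0.002 z.n,e [0.69 0.73] F [-0.1  0.1  0.9] w 0.0858 q [ 0.95  0.53  1.43 -0.    1.18 -0.18]
tall foot [ 4.13824038e-01 -7.83617905e-02 -1.11022302e-16] [ 0.35139319 -0.09691427  0.        ] small [ 0.49452605 -0.28354238  0.        ]
1 0 [ 0.313 -0.524 -0.041  0.001 -0.     0.542]
1 45 [ 0.313 -0.524 -0.041 -0.536  0.017  0.514]
1 75 [ 0.313 -0.524 -0.041 -0.892  0.028  0.461]
-1 0 [ 0.313 -0.524 -0.041 -0.    -0.002 -1.552]
-1 45 [ 0.313 -0.524 -0.041 -0.021 -0.657 -1.454]
-1 75 [ 0.313 -0.524 -0.041 -0.034 -1.071 -1.28 ]
```

```bash
python3 -m handwheel '0.03 -0.05 -0.004 -0.09 0.003 0.046;0.06 -0.1 -0.008 -0.18 0.006 0.092;0.09 -0.15 -0.012 -0.27 0.009 0.138;0.12 -0.2 -0.016 -0.36 0.011 0.184;0.15 -0.25 -0.02 -0.45 0.014 0.23;0.18 -0.3 -0.024 -0.54 0.017 0.276;0.21 -0.35 -0.028 -0.62 0.02 0.322;0.24 -0.4 -0.032 -0.71 0.022 0.368;0.27 -0.45 -0.036 -0.8 0.025 0.414;0.313 -0.524 -0.041 -0.892 0.028 0.461;0.313 -0.524 -0.041 -0.892 0.028 0.461;0.313 -0.524 -0.041 -0.892 0.028 0.461;0.313 -0.524 -0.041 -0.892 0.028 0.461' 140 | tail -3; python3 - <<'E'
from h import *
show()
print(rel(W(.014,.22,.075),Rt(80,1)))
E
```

```text
eef_rot: [-2.466, 1.685, 0.331]
ft_force: [-0.6, -1.0, -1.5]
width: 0.0387
t 1.18 P [0.0111 0.2485 0.1959] tilt 75.1 x.e -0.005 z.n,e [ 0.26 -0.01] F [-0.9 -0.7 -1.5] w 0.0387 q [ 0.65  0.86  1.67 -1.2   1.51 -0.6 ]
[ 0.018 -0.034 -0.161 -0.05  -0.028  0.002]
```

```bash
python3 -m handwheel '0.006 -0.011 -0.05 -0.02 -0.01 0;0.012 -0.022 -0.1 -0.03 -0.02 0;0.018 -0.034 -0.161 -0.05 -0.028 0.002;0.018 -0.034 -0.161 -0.05 -0.028 0.002;0.018 -0.034 -0.161 -0.05 -0.028 0.002' 157 | tail -1; python3 - <<'E'
from h import *
import cv2
from workcell import get_image
show()
im=get_image("scene");cv2.imwrite("pics/s1.png",im[:,:,::-1])
th=0
for z in(.3,): print(rel(W(.014,.22,z),Rt(0,1)), rel(W(.014,-.046,z),Rt(0,1)))
E
```

```text
width: 0.0331
t 1.6 P [0.0128 0.2198 0.0719] tilt 80.1 x.e -0.002 z.n,e [ 0.17 -0.01] F [0.1 0.2 1.2] w 0.0331 q [ 0.61  1.12  1.64 -1.29  1.5  -0.38]
[-0.    -0.     0.299  0.867  0.341 -0.   ] [ 0.13  -0.33   0.299  0.867  0.341 -0.   ]
```

View pics/s1.png

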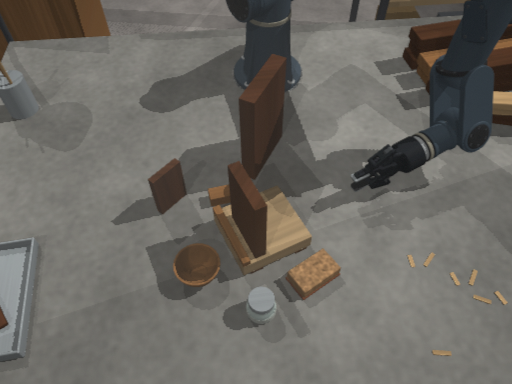

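The tool at an 80° tilt is clear of everything, with the gripper at scene (385,165) and the blank still standing at (250,215). Next I check the tall board's height against the arm.

```bash
python3 -m handwheel '0 0 0.05 0.08 0.03 0;0 0 0.1 0.16 0.06 0;0 0 0.15 0.24 0.09 0;0 0 0.2 0.32 0.12 0;0 0 0.25 0.4 0.16 0;0 0 0.3 0.47 0.19 0;0 0 0.3 0.55 0.22 0;0 0 0.3 0.63 0.25 0;0 0 0.3 0.71 0.28 0;0 0 0.3 0.79 0.31 0;0 0 0.3 0.867 0.341 0;0 0 0.3 0.867 0.341 0;0 0 0.3 0.867 0.341 0' | tail -1; python3 - <<'E'
from h import *
show()
f=ray("scene",280,150,0)
print(f,[ (z,np.round(proj("scene",[f[0],f[1],z]))) for z in(.2,.25,.3)])
print(rel(W(.014,-.046,.3),Rt(0,1)))
E
```

```text
width: 0.0329
t 2.73 P [0.0138 0.2191 0.307 ] tilt 0.2 x.e 0.011 z.n,e [1. 0.] F [ 0.8 -0.   0.6] w 0.0329 q [ 0.06  0.31  1.58  0.    1.24 -1.88]
[3.25209087e-01 3.86546591e-03 1.11022302e-16] [(0.2, array([283.,  91.])), (0.25, array([284.,  74.])), (0.3, array([286.,  55.]))]
[ 0.13  -0.329 -0.009 -0.001  0.008  0.001]
```

```bash
python3 -m handwheel '0.02 -0.05 -0.002 0 0.002 0;0.04 -0.1 -0.004 0 0.004 0;0.06 -0.15 -0.006 0 0.006 0;0.08 -0.2 -0.009 0 0.008 0;0.1 -0.25 -0.009 0 0.008 0;0.115 -0.29 -0.009 0 0.008 0;0.13 -0.329 -0.009 -0.001 0.008 0.001;0.13 -0.329 -0.009 -0.001 0.008 0.001;0.13 -0.329 -0.009 -0.001 0.008 0.001' | tail -1; python3 - <<'E'
from h import *
import cv2
from workcell import get_image,camera_params
show()
p=camera_params("wrist");print({a:np.round(b,3).tolist() for a,b in p.items() if a not in("name",) and not isinstance(b,str)})
im=get_image("wrist");cv2.imwrite("pics/w1.png",im[:,:,::-1])
E
```

```text
width: 0.0328
t 3.48 P [ 0.0139 -0.046   0.3037] tilt 0.2 x.e 0.003 z.n,e [1. 0.] F [ 0.4  1.  -0.5] w 0.0328 q [-0.35  0.44  1.37 -0.    1.32 -2.29]
{'K': [[297.319, 0.0, 255.596], [0.0, 297.319, 188.508], [0.0, 0.0, 1.0]], 'hand_eye': [[0.001, 0.265, -0.964, -0.144], [0.0, 0.964, 0.265, 0.067], [1.0, -0.001, 0.001, -0.001], [0.0, 0.0, 0.0, 1.0]]}
```

View pics/w1.png

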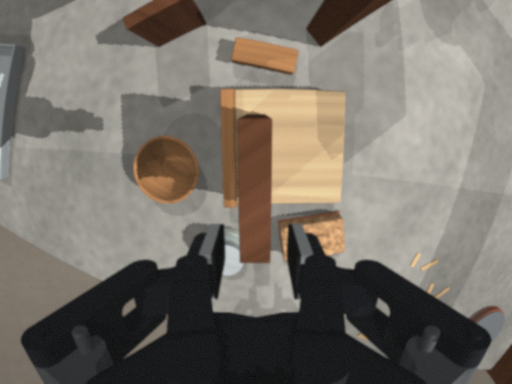

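The wrist view shows the blank's top (columns 238–271, rows 115–262) midway between the fingertips (223 and 288) and parallel to the platform. I'll open to about 45 mm, descend around it, then narrow without touching.

```bash
python3 -m handwheel '0 0 0 0 0 0;0 0 -0.02 0 0 0;0 0 -0.05 0 0 0;0 0 -0.08 0 0 0;0 0 -0.11 0 0 0;0 0 -0.135 0 0 0;0 0 -0.135 0 0 0;0 0 -0.135 0 0 0;0 0 -0.135 0 0 0' 121 | tail -2; python3 - <<'E'
from h import *
import cv2
from workcell import get_image
show()
im=get_image("wrist");cv2.imwrite("pics/w2.png",im[:,:,::-1])
E
```

```text
ft_force: [-0.4, 0.5, -0.2]
width: 0.0448
t 4.28 P [ 0.0149 -0.044   0.2039] tilt 0.2 x.e 0.004 z.n,e [ 1. -0.] F [-0.2  0.6 -0.2] w 0.0448 q [-0.35  0.54  1.49  0.    1.1  -2.29]
```

View pics/w2.png

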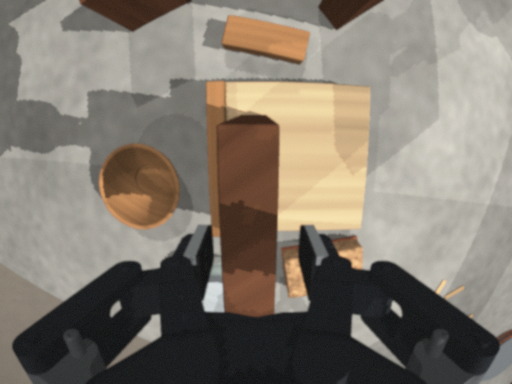

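The blank (columns 220–277) sits about 3.4 mm toward the stop from the finger centre (212 and 300). I'll centre on it, go deeper and narrow to about 33 mm.

```bash
python3 -m handwheel '0.002 -0.004 -0.01 0 0 0;0.002 -0.004 -0.023 0 0 0;0.002 -0.004 -0.023 0 0 0;0.002 -0.004 -0.023 0 0 0' | tail -1;python3 -m handwheel '0 0 0 0 0 0;0 0 0 0 0 0;0 0 0 0 0 0;0 0 0 0 0 0' 157 | tail -1; python3 - <<'E'
from h import *
import cv2
from workcell import get_image
show()
im=get_image("wrist");cv2.imwrite("pics/w3.png",im[:,:,::-1])
for r in (225,245,265): print(r,' '.join(str(int(v)) for v in im[r,200:310:2].sum(1)//3))
o=get_obs();p0=P(o["tcp_pos"]);q=np.array([-.0344,.045])
for th in (1.5,3,4.5,6,7.5,9,10.5,12,13.5,15,18,21):
    a=np.radians(th);v=p0[1:]-q
    y=q[0]+v[0]*np.cos(a)+v[1]*np.sin(a);z=q[1]-v[0]*np.sin(a)+v[1]*np.cos(a)
    print(th,rel(W(p0[0],y,z),Rt(th,1)))
E
```

```text
width: 0.0449
width: 0.0328
t 5.0 P [ 0.0149 -0.0477  0.1863] tilt 0.2 x.e 0.004 z.n,e [ 1. -0.] F [-0.6  0.5  0.3] w 0.0328 q [-0.35  0.57  1.5   0.    1.07 -2.3 ]
225 181 181 181 184 176 136 113 110 111 101 58 42 49 52 53 56 61 68 75 76 78 80 79 78 77 76 78 76 77 77 79 74 77 77 78 76 74 76 74 71 52 53 57 61 67 67 95 120 122 121 127 178 216 219 221
245 47 95 112 112 113 112 106 56 26 20 23 25 46 49 49 49 49 47 49 48 48 48 49 47 49 51 51 51 51 51 51 50 51 51 50 49 47 49 48 50 47 47 51 53 47 28 23 28 30 81 110 112 113 112 109
265 31 33 32 30 34 29 33 33 21 21 19 20 41 49 47 49 51 49 50 51 47 49 48 53 49 49 52 52 52 52 52 53 52 54 52 54 53 55 54 55 54 52 51 54 38 20 21 21 29 39 37 32 36 30 32
1.5 [-0.002  0.005  0.    -0.015 -0.003 -0.001]
3 [-0.004  0.009  0.001 -0.031 -0.01  -0.001]
4.5 [-0.005  0.014  0.001 -0.048 -0.016 -0.001]
6 [-0.007  0.018  0.001 -0.064 -0.023 -0.001]
7.5 [-0.009  0.023  0.001 -0.08  -0.029 -0.001]
9 [-0.011  0.028  0.    -0.096 -0.035 -0.001]
10.5 [-0.013  0.032  0.    -0.113 -0.042 -0.001]
12 [-0.015  0.037 -0.    -0.129 -0.048 -0.002]
13.5 [-0.016  0.041 -0.001 -0.145 -0.055 -0.002]
15 [-0.018  0.046 -0.002 -0.161 -0.061 -0.002]
18 [-0.022  0.055 -0.004 -0.194 -0.074 -0.002]
21 [-0.025  0.064 -0.006 -0.226 -0.087 -0.002]
```

```bash
python3 -m handwheel '-0.001 0.002 0 -0.007 -0.001 0;-0.002 0.005 0 -0.015 -0.003 -0.001;-0.003 0.007 0 -0.023 -0.006 -0.001;-0.004 0.009 0.001 -0.031 -0.01 -0.001;-0.0045 0.0115 0.001 -0.04 -0.013 -0.001;-0.005 0.014 0.001 -0.048 -0.016 -0.001;-0.006 0.016 0.001 -0.056 -0.02 -0.001;-0.007 0.018 0.001 -0.064 -0.023 -0.001;-0.008 0.0205 0.001 -0.072 -0.026 -0.001;-0.009 0.023 0.001 -0.08 -0.029 -0.001;-0.01 0.0255 0 -0.088 -0.032 -0.001;-0.011 0.028 0 -0.096 -0.035 -0.001;-0.012 0.03 0 -0.105 -0.039 -0.001;-0.013 0.032 0 -0.113 -0.042 -0.001;-0.014 0.0345 0 -0.121 -0.045 -0.001;-0.015 0.037 0 -0.129 -0.048 -0.002;-0.016 0.041 -0.001 -0.145 -0.055 -0.002;-0.018 0.046 -0.002 -0.161 -0.061 -0.002' | tail -1; cat > plan.py <<'E'
from h import *
import sys
show();o=get_obs();p=P(o["tcp_pos"]);R0=(.0477*0+.0)
q=np.array([-.0344,.045]);v0=np.array([-.0477,.1863])-q
for th in np.arange(float(sys.argv[1]),float(sys.argv[2])+.01,float(sys.argv[3])):
    a=np.radians(th);y=q[0]+v0[0]*np.cos(a)+v0[1]*np.sin(a);z=q[1]-v0[0]*np.sin(a)+v0[1]*np.cos(a)
    print(' '.join(f"{x:g}" for x in rel(W(.0149,y,z),Rt(th,1))),end=';')
E
python3 - <<'E'
import cv2;from workcell import get_image
cv2.imwrite("pics/s2.png",get_image("scene")[140:290,190:340,::-1].repeat(3,0).repeat(3,1))
E
python3 plan.py 16.5 45 1.5
```

```text
width: 0.0329
t 6.6 P [ 0.0146 -0.0086  0.1843] tilt 15.0 x.e -0.001 z.n,e [ 0.97 -0.  ] F [-1.2  1.6 -0.2] w 0.0328 q [-0.19  0.52  1.64 -0.29  0.86 -1.96]
-0 0.002 -0 -0.016 -0.007 0;-0.002 0.007 -0.001 -0.032 -0.013 0;-0.004 0.011 -0.002 -0.048 -0.02 0;-0.006 0.016 -0.004 -0.065 -0.026 0;-0.007 0.02 -0.005 -0.081 -0.032 0;-0.009 0.024 -0.006 -0.097 -0.039 0;-0.011 0.029 -0.008 -0.113 -0.045 0;-0.013 0.033 -0.01 -0.13 -0.052 0;-0.014 0.037 -0.012 -0.146 -0.058 0;-0.016 0.042 -0.014 -0.162 -0.064 0;-0.017 0.046 -0.016 -0.178 -0.071 0;-0.019 0.05 -0.018 -0.195 -0.077 0;-0.021 0.054 -0.02 -0.211 -0.084 0;-0.022 0.058 -0.023 -0.227 -0.09 0;-0.024 0.062 -0.025 -0.243 -0.096 0;-0.025 0.066 -0.028 -0.259 -0.103 0;-0.027 0.069 -0.031 -0.276 -0.109 0;-0.028 0.073 -0.034 -0.292 -0.116 0;-0.03 0.077 -0.037 -0.308 -0.122 0;-0.031 0.08 -0.04 -0.324 -0.128 0;
```

View pics/s2.png

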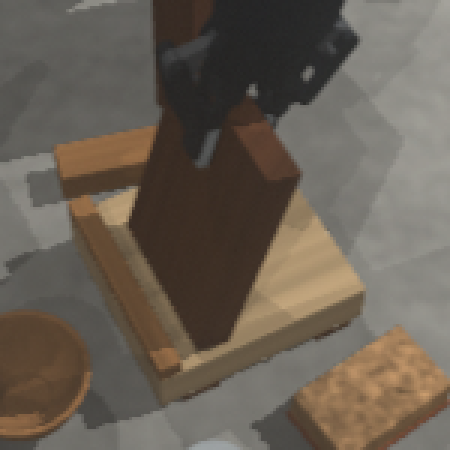

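The blank leans about 15° between the fingers, with the rear fingertip at crop (205,155) and the foot on the bed at crop (215,345). Lowering goes on.

```bash
python3 -m handwheel '0 0.002 0 -0.016 -0.007 0;-0.002 0.007 -0.001 -0.032 -0.013 0;-0.004 0.011 -0.002 -0.048 -0.02 0;-0.006 0.016 -0.004 -0.065 -0.026 0;-0.007 0.02 -0.005 -0.081 -0.032 0;-0.009 0.024 -0.006 -0.097 -0.039 0;-0.011 0.029 -0.008 -0.113 -0.045 0;-0.013 0.033 -0.01 -0.13 -0.052 0;-0.014 0.037 -0.012 -0.146 -0.058 0;-0.016 0.042 -0.014 -0.162 -0.064 0;-0.017 0.046 -0.016 -0.178 -0.071 0;-0.019 0.05 -0.018 -0.195 -0.077 0;-0.021 0.054 -0.02 -0.211 -0.084 0;-0.022 0.058 -0.023 -0.227 -0.09 0;-0.024 0.062 -0.025 -0.243 -0.096 0;-0.025 0.066 -0.028 -0.259 -0.103 0;-0.027 0.069 -0.031 -0.276 -0.109 0;-0.028 0.073 -0.034 -0.292 -0.116 0;-0.03 0.077 -0.037 -0.308 -0.122 0;-0.031 0.08 -0.04 -0.324 -0.128 0' | tail -1
python3 - <<'E'
import cv2;from workcell import get_image
cv2.imwrite("pics/s3.png",get_image("scene")[140:290,190:340,::-1].repeat(3,0).repeat(3,1))
E
python3 plan.py 46.5 75 1.5
```

```text
width: 0.0328
t 8.32 P [0.0148 0.0574 0.1527] tilt 44.9 x.e 0.0 z.n,e [ 0.71 -0.  ] F [ 0.8  2.  -0.7] w 0.0328 q [ 0.15  0.66  1.8  -1.13  0.86 -0.94]
-0.001 0.002 -0.001 -0.017 -0.007 -0.001;-0.002 0.005 -0.004 -0.033 -0.014 -0.001;-0.003 0.009 -0.008 -0.049 -0.02 -0.001;-0.005 0.012 -0.011 -0.065 -0.027 -0.001;-0.006 0.015 -0.015 -0.082 -0.033 -0.001;-0.007 0.018 -0.019 -0.098 -0.039 -0.001;-0.008 0.021 -0.022 -0.114 -0.046 -0.001;-0.009 0.024 -0.026 -0.13 -0.052 -0.001;-0.011 0.027 -0.03 -0.147 -0.059 -0.001;-0.012 0.03 -0.034 -0.163 -0.065 -0.001;-0.013 0.032 -0.038 -0.179 -0.072 -0.001;-0.014 0.035 -0.042 -0.195 -0.078 -0.001;-0.015 0.037 -0.047 -0.212 -0.084 -0.001;-0.016 0.04 -0.051 -0.228 -0.091 -0.001;-0.016 0.042 -0.055 -0.244 -0.097 -0.001;-0.017 0.044 -0.06 -0.26 -0.104 -0.001;-0.018 0.046 -0.064 -0.277 -0.11 -0.001;-0.019 0.048 -0.069 -0.293 -0.116 -0.001;-0.019 0.05 -0.073 -0.309 -0.123 -0.001;-0.02 0.051 -0.078 -0.325 -0.129 -0.001;
```

View pics/s3.png

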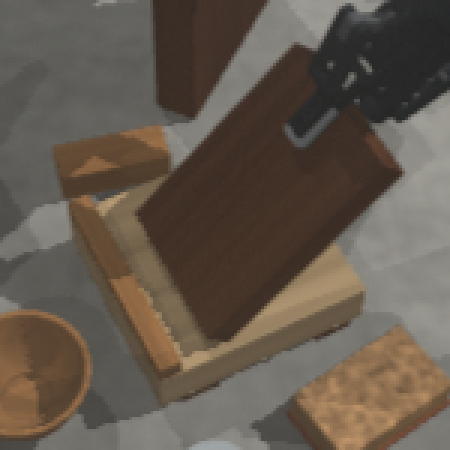

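At 45° the foot hasn't slipped, and the fingers still overlap the top end by about 40 mm at crop (310,130).

```bash
python3 -m handwheel '-0.001 0.002 -0.001 -0.017 -0.007 -0.001;-0.002 0.005 -0.004 -0.033 -0.014 -0.001;-0.003 0.009 -0.008 -0.049 -0.02 -0.001;-0.005 0.012 -0.011 -0.065 -0.027 -0.001;-0.006 0.015 -0.015 -0.082 -0.033 -0.001;-0.007 0.018 -0.019 -0.098 -0.039 -0.001;-0.008 0.021 -0.022 -0.114 -0.046 -0.001;-0.009 0.024 -0.026 -0.13 -0.052 -0.001;-0.011 0.027 -0.03 -0.147 -0.059 -0.001;-0.012 0.03 -0.034 -0.163 -0.065 -0.001;-0.013 0.032 -0.038 -0.179 -0.072 -0.001;-0.014 0.035 -0.042 -0.195 -0.078 -0.001;-0.015 0.037 -0.047 -0.212 -0.084 -0.001;-0.016 0.04 -0.051 -0.228 -0.091 -0.001;-0.016 0.042 -0.055 -0.244 -0.097 -0.001;-0.017 0.044 -0.06 -0.26 -0.104 -0.001;-0.018 0.046 -0.064 -0.277 -0.11 -0.001;-0.019 0.048 -0.069 -0.293 -0.116 -0.001;-0.019 0.05 -0.073 -0.309 -0.123 -0.001;-0.02 0.051 -0.078 -0.325 -0.129 -0.001' | tail -1
python3 plan.py 76 90 1
```

```text
width: 0.0328
t 9.98 P [0.0181 0.11   0.0955] tilt 74.6 x.e -0.02 z.n,e [0.27 0.  ] F [ 0.2 -0.1 -1.4] w 0.0328 q [ 0.4   1.02  1.74 -1.43  1.34 -0.39]
0.001 -0.015 -0.005 -0.014 -0.009 0.013;0.001 -0.014 -0.008 -0.025 -0.013 0.013;0 -0.013 -0.011 -0.036 -0.017 0.013;0 -0.012 -0.014 -0.046 -0.021 0.013;-0 -0.011 -0.017 -0.057 -0.025 0.013;-0.001 -0.01 -0.02 -0.068 -0.029 0.013;-0.001 -0.009 -0.024 -0.079 -0.033 0.013;-0.001 -0.009 -0.027 -0.09 -0.038 0.013;-0.001 -0.008 -0.03 -0.101 -0.042 0.013;-0.002 -0.008 -0.033 -0.112 -0.046 0.013;-0.002 -0.007 -0.036 -0.122 -0.05 0.013;-0.002 -0.007 -0.04 -0.133 -0.054 0.013;-0.002 -0.006 -0.043 -0.144 -0.058 0.013;-0.002 -0.006 -0.046 -0.155 -0.063 0.013;-0.002 -0.005 -0.05 -0.166 -0.067 0.013;
```

Joint 4 has reached its range limit at 75°, so the tool was pulled back about 15 mm. The front finger still overlaps by about 27 mm. I'll hold this tilt, open 4 mm in two small steps so nothing pinches, then lower straight down.

```bash
python3 -m handwheel '0 0 0 0 0 0;0 0 -0.001 0 0 0' 151 | tail -1; python3 -m handwheel '0 0 -0.001 0 0 0;0 0 -0.002 0 0 0' 145 | tail -1
python3 -m handwheel '-0.001 0.002 -0.003 0 0 0;-0.001 0.003 -0.006 0 0 0;-0.002 0.005 -0.009 0 0 0;-0.002 0.006 -0.012 0 0 0;-0.003 0.008 -0.015 0 0 0;-0.003 0.009 -0.018 0 0 0;-0.004 0.01 -0.021 0 0 0;-0.004 0.011 -0.024 0 0 0' |tail -1
python3 - <<'E'
import cv2;from workcell import get_image
from h import *
show()
cv2.imwrite("pics/s4.png",get_image("scene")[140:290,190:340,::-1].repeat(3,0).repeat(3,1))
E
```

```text
width: 0.0349
width: 0.0372
width: 0.0366
t 10.98 P [0.0187 0.119  0.0741] tilt 74.5 x.e -0.019 z.n,e [0.27 0.  ] F [-0.2 -2.2 -1.9] w 0.0366 q [ 0.41  1.06  1.72 -1.42  1.34 -0.37]
```

View pics/s4.png

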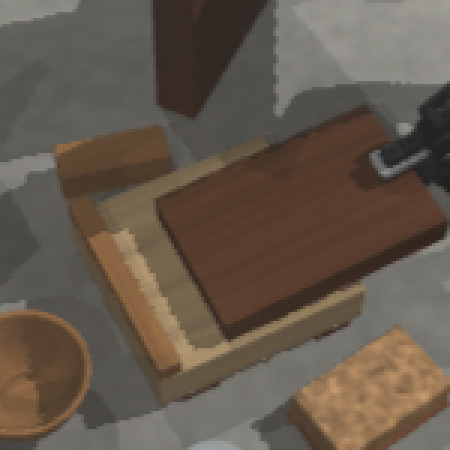

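The board is about 8° from flat, with the fingers over its top end at crop (395,160).

```bash
python3 -m handwheel '0 0.001 -0.002 0 0 0;-0.001 0.001 -0.005 0 0 0;-0.001 0.002 -0.007 0 0 0;-0.001 0.003 -0.01 0 0 0;-0.001 0.003 -0.012 0 0 0;-0.002 0.004 -0.015 0 0 0;-0.002 0.005 -0.017 0 0 0;-0.002 0.005 -0.02 0 0 0;-0.002 0.005 -0.022 0 0 0;-0.002 0.005 -0.025 0 0 0;-0.002 0.005 -0.025 0 0 0' |tail -1
python3 - <<'E'
import cv2;from workcell import get_image
from h import *
show()
cv2.imwrite("pics/s5.png",get_image("scene")[140:290,190:340,::-1].repeat(3,0).repeat(3,1))
cv2.imwrite("pics/t5.png",get_image("top")[:,:,::-1])
E
```

```text
width: 0.0373
t 11.95 P [0.0188 0.1232 0.0549] tilt 74.5 x.e -0.019 z.n,e [0.27 0.  ] F [ 0.6  0.4 -0.5] w 0.0373 q [ 0.42  1.1   1.71 -1.42  1.34 -0.35]
```

View pics/s5.png

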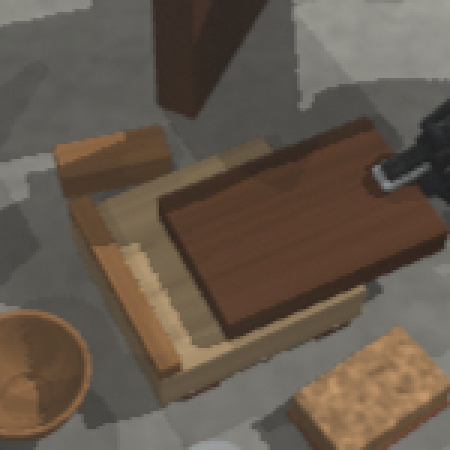

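The wrist force has dropped to zero and the board lies on the bed. I'll withdraw the fingers along +y.

```bash
python3 -m handwheel '-0.003 0.007 0 0 0 0;-0.008 0.02 0 0 0 0;-0.014 0.036 0 0 0 0;-0.021 0.054 0 0 0 0;-0.029 0.074 0 0 0 0;-0.035 0.09 0.01 0 0 0;-0.035 0.09 0.03 0 0 0' |tail -1
python3 - <<'E'
import cv2;from workcell import get_image
from h import *
show()
s=get_image("scene")[:,:,::-1];t=get_image("top")[:,:,::-1]
cv2.imwrite("pics/s6.png",s);cv2.imwrite("pics/t6.png",t)
cv2.imwrite("pics/c6.png",np.hstack([cv2.resize(t[110:250,180:320],(400,400),interpolation=2),cv2.resize(s[145:285,200:340],(400,400),interpolation=2)]))
E
```

```text
width: 0.0365
t 12.63 P [0.0194 0.199  0.0768] tilt 74.5 x.e -0.016 z.n,e [ 0.27 -0.  ] F [ 1. -0. -0.] w 0.0365 q [ 0.56  1.06  1.66 -1.28  1.4  -0.42]
```

View pics/c6.png

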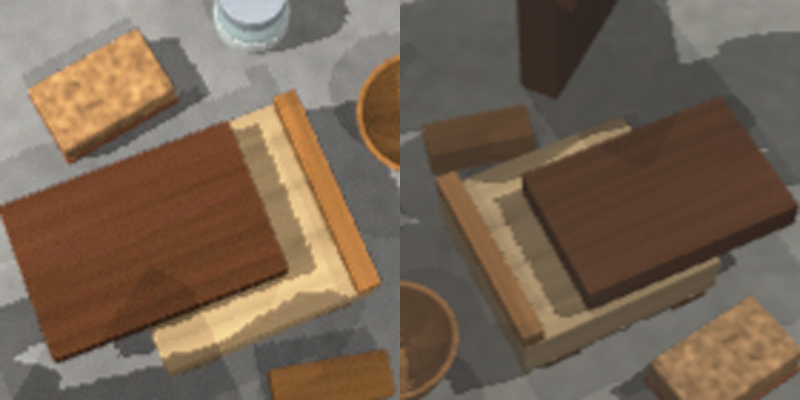

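The board lies flat on its broad face, with foot corners at left-crop (233,124) and (287,270) and the far end at (0,203) and (52,355). I'll measure its pose and plan the push.

```bash
python3 - <<'E'
from h import *
t=lambda x,y,z:P(ray("top",x*.35+180,y*.35+110,z))
s=lambda x,y,z:P(ray("scene",(x-400)*.35+200,y*.35+145,z))
for z in(.071,):
  print("T foot",t(233,124,z),t(287,270,z),"far",t(0,203,z),t(52,355,z))
  print("S foot",s(525,182,z),s(590,292,z),"far",s(724,98,z),s(796,207,z))
print("stop inner top T",t(277,98,.061),t(361,292,.061),"S",s(460,174,.061),s(541,336,.061))
for y,z,th in((.25,.15,74),(.25,.15,40),(.205,.15,40),(.205,.062,40)): print(rel(W(.014,y,z),Rt(th,1)))
E
```

```text
T foot [ 0.0683 -0.0363  0.071 ] [-0.0472 -0.031   0.071 ] far [0.0768 0.1429 0.071 ] [-0.0408  0.1461  0.071 ]
S foot [-0.0363 -0.0313  0.071 ] [ 0.073  -0.0311  0.071 ] far [-0.0387  0.1494  0.071 ] [0.0773 0.1435 0.071 ]
stop inner top T [ 0.0775 -0.0757  0.061 ] [-0.0808 -0.0754  0.061 ] S [-0.0726 -0.0712  0.061 ] [ 0.0845 -0.0766  0.061 ]
[-0.033  0.062  0.094  0.006  0.001  0.011]
[-0.033  0.062  0.094  0.376  0.143  0.01 ]
[-0.011  0.006  0.094  0.376  0.143  0.01 ]
[-0.011  0.006 -0.024  0.376  0.143  0.01 ]
```

```bash
python3 -m handwheel '-0.005 0.003 0.02 0.06 0.02 0;-0.01 0.005 0.03 0.12 0.05 0.003;-0.011 0.006 0.03 0.18 0.07 0.005;-0.011 0.006 0.02 0.25 0.1 0.007;-0.011 0.006 0.01 0.31 0.12 0.009;-0.011 0.006 -0.01 0.376 0.143 0.01;-0.011 0.006 -0.034 0.376 0.143 0.01;-0.011 0.006 -0.034 0.376 0.143 0.01;-0.011 0.006 -0.034 0.376 0.143 0.01' 255 |tail -1
python3 - <<'E'
from h import *
show()
for y in (.165,.155,.145,.135,.125,.12,.116,.112): print(y,rel(W(.013,y,.051),Rt(40,1)))
E
```

```text
width: -0.0001
t 13.48 P [0.0133 0.2045 0.0539] tilt 40.0 x.e -0.002 z.n,e [ 0.77 -0.  ] F [1.  0.  0.7] w -0.0001 q [ 0.4   0.82  1.79 -1.01  0.86 -0.74]
0.165 [ 0.019 -0.049 -0.004  0.    -0.001  0.001]
0.155 [ 0.024 -0.062 -0.004  0.    -0.001  0.001]
0.145 [ 0.029 -0.074 -0.004  0.    -0.001  0.001]
0.135 [ 0.034 -0.086 -0.004  0.    -0.001  0.001]
0.125 [ 0.038 -0.099 -0.004  0.    -0.001  0.001]
0.12 [ 0.041 -0.105 -0.004  0.    -0.001  0.001]
0.116 [ 0.043 -0.11  -0.004  0.    -0.001  0.001]
0.112 [ 0.045 -0.115 -0.004  0.    -0.001  0.001]
```

Push slowly to y ≈ 0.125 first, then read the force.

```bash
python3 -m handwheel '0.01 -0.025 -0.004 0 0 0;0.019 -0.049 -0.004 0 0 0;0.021 -0.055 -0.004 0 0 0;0.024 -0.062 -0.004 0 0 0;0.026 -0.068 -0.004 0 0 0;0.029 -0.074 -0.004 0 0 0;0.031 -0.08 -0.004 0 0 0;0.034 -0.086 -0.004 0 0 0;0.036 -0.092 -0.004 0 0 0;0.038 -0.099 -0.004 0 0 0;0.038 -0.099 -0.004 0 0 0' |tail -1
cat > m.py <<'E'
from h import *
import cv2,sys
from workcell import get_image
show()
for n_ in("top","scene"):
    im=get_image(n_);cv2.imwrite(f"pics/{n_}{sys.argv[1]}.png",im[:,:,::-1])
E
python3 m.py 7; python3 - <<'E'
from h import *
for y in (.121,.118,.115,.112,.109): print(y,rel(W(.013,y,.051),Rt(40,1)))
E
```

```text
width: -0.0003
t 14.4 P [0.0126 0.1239 0.051 ] tilt 40.0 x.e -0.002 z.n,e [0.77 0.  ] F [ 0.6  0.1 -0.6] w -0.0003 q [ 0.24  0.82  1.82 -1.14  0.78 -0.75]
0.121 [ 0.002 -0.004  0.     0.001 -0.001  0.001]
0.118 [ 0.004 -0.007  0.     0.001 -0.001  0.001]
0.115 [ 0.005 -0.011  0.     0.001 -0.001  0.001]
0.112 [ 0.007 -0.015  0.     0.001 -0.001  0.001]
0.109 [ 0.008 -0.019  0.     0.001 -0.001  0.001]
```

```bash
cat > prof.py <<'E'
from h import *
import cv2,sys
# foot edge / far end of dark board along lines of constant e, top face z=.071 (board red-channel < 125)
for n_ in("top","scene"):
    im=cv2.imread(f"pics/{n_}{sys.argv[1]}.png").astype(np.float32)
    ys=np.arange(-.11,.19,.0005)
    for x in(-.035,-.01,.015,.04,.065):
        v=np.array([cv2.getRectSubPix(im,(1,1),tuple(map(float,proj(n_,W(x,y,.071)))))[0,0] for y in ys])
        r=v[:,2]; b=v[:,0]
        j=lambda y:int((y+.11)/.0005)
        d=np.diff(cv2.GaussianBlur(b.reshape(-1,1),(1,5),0).ravel())
        a=slice(j(-.095),j(-.0)); c=slice(j(.09),j(.17))
        print(n_,x,"blue foot edges:",[round(float(ys[i]),4) for i in sorted(np.argsort(d[a])[:3]+a.start)],"far",[round(float(ys[i]),4) for i in sorted(np.argsort(-d[c])[:3]+c.start)], "prof",' '.join(str(int(q)) for q in b[j(-.1):j(-.02):8]))
E
python3 prof.py 7
```

```text
top -0.035 blue foot edges: [-0.0725, -0.072, -0.059] far [0.119, 0.1195, 0.12] prof 98 97 94 74 66 64 67 56 57 78 64 37 39 41 40 37 40 35 39 37 37
top -0.01 blue foot edges: [-0.061, -0.0605, -0.06] far [0.1485, 0.149, 0.1495] prof 98 99 99 73 67 65 65 58 62 84 63 37 37 38 35 35 38 35 38 37 40
top 0.015 blue foot edges: [-0.0605, -0.06, -0.0595] far [0.12, 0.1205, 0.121] prof 99 99 102 76 64 66 66 63 67 82 68 39 37 39 38 37 41 40 36 40 30
top 0.04 blue foot edges: [-0.0725, -0.072, -0.06] far [0.1195, 0.12, 0.1205] prof 101 99 101 79 62 61 71 67 54 80 67 41 38 38 35 40 39 42 39 39 36Traceback (most recent call last):
  File "prof.py", line 8, in <module>
    v=np.array([cv2.getRectSubPix(im,(1,1),tuple(map(float,proj(n_,W(x,y,.071)))))[0,0] for y in ys])
                                                           ~~~~^^^^^^^^^^^^^^^^
  File "h.py", line 8, in proj
    p=camera_params(n);K=np.array(p["K"]);T=np.array(p["T"])
ValueError: time passes only in moves, steps and waits
```

```bash
python3 -m handwheel '0.002 -0.004 0 0 0 0;0.004 -0.007 0 0 0 0;0.005 -0.011 0 0 0 0;0.006 -0.013 0 0 0 0;0.007 -0.015 0 0 0 0;0.007 -0.017 0 0 0 0' |tail -2
sed -i 's/^from workcell import camera_params/from workcell import camera_params as _cp\nimport functools\ncamera_params=functools.lru_cache(_cp)/' h.py
python3 -c "from h import *;show()"
python3 -m handwheel '0 -0.001 0 0 0 0;0.001 -0.002 0 0 0 0;0.001 -0.003 0 0 0 0' |tail -2
python3 m.py 8; python3 prof.py 8
```

```text
ft_force: [-2.8, 9.8, 4.8]
width: -0.0004
t 15.0 P [0.0129 0.1106 0.0508] tilt 40.0 x.e -0.002 z.n,e [0.77 0.  ] F [ 0.9 10.1  4.8] w -0.0004 q [ 0.22  0.82  1.82 -1.16  0.77 -0.75]
ft_force: [-7.3, 16.5, 8.3]
width: -0.0003
t 15.25 P [0.013  0.1104 0.0508] tilt 39.8 x.e 0.001 z.n,e [0.77 0.  ] F [-0.7 18.1  8.3] w -0.0003 q [ 0.22  0.82  1.83 -1.16  0.76 -0.75]
top -0.035 blue foot edges: [-0.0905, -0.09, -0.0895] far [0.106, 0.1065, 0.107] prof 100 96 97 73 66 64 49 36 37 39 35 37 37 36 36 37 38 37 38 38 39
top -0.01 blue foot edges: [-0.091, -0.0905, -0.09] far [0.1355, 0.136, 0.1365] prof 98 98 100 74 66 59 45 39 41 35 40 36 37 37 37 38 39 37 41 37 36
top 0.015 blue foot edges: [-0.078, -0.0775, -0.077] far [0.1045, 0.1595, 0.16] prof 103 101 100 78 65 66 48 43 40 41 36 38 38 38 40 35 40 39 41 38 41
top 0.04 blue foot edges: [-0.091, -0.0905, -0.09] far [0.1065, 0.107, 0.1075] prof 102 102 101 78 67 66 51 41 42 40 37 36 38 40 40 42 39 38 36 41 38
top 0.065 blue foot edges: [-0.09, -0.0895, -0.089] far [0.106, 0.1065, 0.107] prof 157 158 162 107 63 63 49 43 43 42 45 47 44 43 45 44 48 42 44 44 43
scene -0.035 blue foot edges: [-0.0745, -0.074, -0.0735] far [0.1065, 0.107, 0.1075] prof 65 60 56 68 67 53 57 37 46 44 45 44 45 45 45 45 45 45 44 45 45
scene -0.01 blue foot edges: [-0.0825, -0.076, -0.0755] far [0.107, 0.1075, 0.108] prof 62 57 54 67 68 55 45 37 46 44 44 44 43 44 45 45 45 44 45 44 45
scene 0.015 blue foot edges: [-0.081, -0.0805, -0.08] far [0.13, 0.1305, 0.131] prof 63 58 53 67 67 56 44 39 46 45 46 46 45 45 46 45 45 45 45 46 45
scene 0.04 blue foot edges: [-0.0825, -0.076, -0.0755] far [0.1115, 0.112, 0.1125] prof 61 57 50 66 62 52 49 40 47 46 47 46 46 46 46 46 46 46 46 47 47
scene 0.065 blue foot edges: [-0.095, -0.081, -0.0805] far [0.1065, 0.107, 0.1075] prof 61 59 50 67 66 59 51 42 51 51 50 49 49 49 49 49 48 48 48 49 49
```

The foot is seated. The push stopped dead at 18 N, and the far end reads 0.1065 across its whole width, so it is square. I'll take the hand away.

```bash
python3 -m handwheel '-0.005 0.012 0 0 0 0;-0.012 0.03 0 0 0 0;-0.022 0.06 0 0 0 0;-0.035 0.09 0.02 0 0 0;-0.045 0.12 0.06 0 0 0;-0.055 0.15 0.1 0 0 0;-0.065 0.18 0.15 0 0 0;-0.075 0.21 0.18 0 0 0;-0.075 0.21 0.18 0 0 0;-0.075 0.21 0.18 0 0 0' |tail -2
python3 m.py 9; python3 prof.py 9 | cut -c1-120; python3 -c "
import cv2,numpy as np
t=cv2.imread('pics/top9.png');s=cv2.imread('pics/scene9.png')
cv2.imwrite('pics/c9.png',np.hstack([cv2.resize(t[90:260,180:350],(400,400),interpolation=2),cv2.resize(s[145:315,160:330],(400,400),interpolation=2)]))"
```

```text
ft_force: [-0.2, 0.0, 0.2]
width: -0.0002
t 16.18 P [0.0192 0.2788 0.1874] tilt 39.8 x.e 0.005 z.n,e [0.77 0.  ] F [-0.2  0.1  0.2] w -0.0002 q [ 0.53  0.6   1.68 -0.78  1.13 -0.97]
top -0.035 blue foot edges: [-0.0905, -0.09, -0.079] far [0.107, 0.1075, 0.108] prof 92 89 90 68 62 58 38 34 36 34 31 33
top -0.01 blue foot edges: [-0.0905, -0.09, -0.0895] far [0.107, 0.1075, 0.108] prof 90 89 91 67 59 55 39 34 34 35 32 33
top 0.015 blue foot edges: [-0.0905, -0.09, -0.0895] far [0.1065, 0.107, 0.1075] prof 94 93 96 72 60 60 46 36 35 33 35 3
top 0.04 blue foot edges: [-0.0905, -0.09, -0.0895] far [0.1065, 0.107, 0.1075] prof 93 94 94 73 61 60 47 37 34 36 35 35
top 0.065 blue foot edges: [-0.0895, -0.089, -0.0885] far [0.1065, 0.107, 0.1075] prof 144 146 151 102 58 58 45 37 43 38
scene -0.035 blue foot edges: [-0.0745, -0.074, -0.0735] far [0.1365, 0.137, 0.1375] prof 63 57 53 66 64 51 55 38 43 44 
scene -0.01 blue foot edges: [-0.0815, -0.081, -0.0805] far [0.1505, 0.151, 0.1515] prof 59 55 51 65 64 53 42 37 44 43 4
scene 0.015 blue foot edges: [-0.081, -0.0805, -0.08] far [0.1535, 0.154, 0.1545] prof 59 55 49 64 63 53 42 38 44 44 44 
scene 0.04 blue foot edges: [-0.0825, -0.076, -0.0755] far [0.1065, 0.107, 0.1075] prof 60 54 47 63 59 48 45 38 45 45 45
scene 0.065 blue foot edges: [-0.095, -0.081, -0.0805] far [0.1065, 0.107, 0.1075] prof 58 56 48 62 63 56 48 40 48 46 47
```

View pics/c9.png

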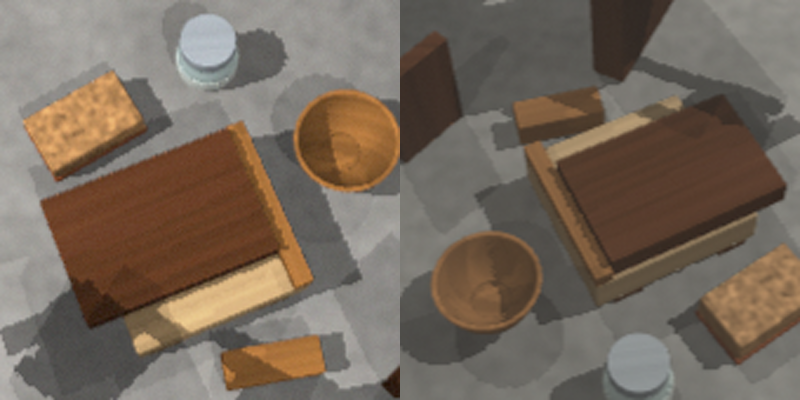

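The board lies flat with its foot along the stop strip, at left-crop (238,128) to (290,250). The far end overhangs, and the bowl, jar, cork block and offcut are where they were.

```bash
python3 -c "
from workcell import close_job
print(close_job())"
```

```text
the job is handed in; nothing more can be done
None
```

The blank now lies flat on its broad face with its foot square against the stop strip. The hand is clear, and the job was handed in at about 16 s.

**How it went:** I tipped the blank with the fingers held open around it, never gripping it. I let it down on the front finger until the wrist force read zero, then drew the fingers out along +y. A push with the shut fingers on its far end stopped against the strip at about 18 N.

**Last checks:**
- **Position:** in the top view the far end reads y = 0.107 m along its whole width (0.105 expected, within calibration). So it is square and overhangs the bed by about 30 mm.
- **Contact:** the wrist force is about 0 with the arm clear.
- **Neighbours:** by eye in the last picture, the bowl, jar, sanding block and offcut are where they were.

**What didn't go to plan or agree:**
- **Joint 4 limit:** the joint reached its -1.43 range limit at 75° of tilt and the controller held it there. The fingers slipped back about 15 mm but kept holding the board, so I finished lowering at that tilt.
- **Unclear edge readings:** the foot edge blends with the shadowed stop in the brightness profiles. Some scene-view readings of the far end also picked up shadows. For squareness I relied on the top view's far end and on the push stopping.

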